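# Press the sprung ejector plate home in the die pot

## Task

Take the square-faced hand tamper from its wooden rest, set its flat foot squarely on the sprung steel ejector plate inside the die pot, press the plate down until it bottoms out level, and keep pushing steadily with about 20 N for a second to seat it (more than 30 N would damage the seat). Then stand the tamper back upright in its rest and let go. Press the plate only with the tamper, and leave the can of punches, the hammer and the horseshoe where they are.

Things in the scene. Friction and masses are not known exactly. Their poses are not given: they have to be found in the camera images.
- tamper: loose hand tamper, about 0.3 to 0.6 kg, standing upright. Steel foot 54 x 54 mm square and 14 mm thick with a flat face below; steel stem 18 mm across; wooden grip 28 x 28 mm square with flat sides, from 60 to 130 mm above the face. Origin: centre of the foot's lower face; z points up along the grip; x and y are square to the sides of both foot and grip. Overall 130 mm tall.
- rest: fixed shallow square wooden tray in which the tamper stands, 100 x 100 mm outside. Its floor lies 8 mm above the bench, the pocket is 76 x 76 mm (11 mm free on each side of the foot), and the lip ends 20 mm above the bench. Origin: centre of its underside on the bench. x and y are square to its sides; it may be turned about the vertical.
- die_pot: fixed square steel pot, outside 94 x 94 mm with 12 mm walls, on an oak block 130 x 130 x 30 mm. Square opening 70 x 70 mm on top; rim 100 mm above the bench. Origin: centre of the block's underside on the bench. x and y are square to its sides; it may be turned about the vertical.
- pot_rim (a point): centre of the pot's square opening, at rim height; axes as the pot's. The hard stop's height is set anew each time by a nut hidden inside and must be felt: the bottomed plate's upper face lies 22 to 48 mm below this rim.
- ejector_plate: steel plate 66 x 66 x 8 mm in the pot's opening, on a spring in a friction guide: starts 6 to 38 mm below the rim, moves down at 5 to 8 N, stays where it is left. It tips up to 8 degrees about either horizontal axis (0.05 N m does it), stays as tipped, starts tipped up to 7 degrees, and follows a flat foot pressed on it. Origin: centre of its upper face; z is the face normal (up).
- punch_can: bystander: steel can 72 mm across and 85 mm high holding three punches that reach 134 mm; origin at the centre of its underside.
- hammer: bystander: hammer 280 mm long with a wooden handle, lying on the bench; its own x runs along the handle.
- horseshoe: bystander: horseshoe about 100 mm across and 12 mm thick, lying on the bench; origin at its middle, on the bench.
- seat (a joint): travel of the stiff seat met by the plate after 6 to 12 mm of free stroke, m: near 0 until then; it gives way at 10 to 13 N; 0.004 = plate bottomed on a hard stop. It stays where it is left.
Things that resemble listed ones, but are neither listed nor needed, are in the scene too. What is shaped like the tamper but blue or orange is not meant. Several things look just like the rest: the one meant starts nearest to the robot's base.

How it is judged:
By the outcome, as a careful person would: the job done as asked, in the order asked, and still so for the second after the job is handed in, with the robot touching nothing.
It also fails if it takes over 72 s, if anything falls off the work surface, if the arm or the gripper's body presses on something with over 40 N, if the wrist force passes 120 N, or if a joint passes its speed limit or range.

## Robot

A 7-joint arm with a two-finger parallel gripper is mounted at the origin on the work surface. World frame = base frame: x ahead of the robot, y to its left, z up, the work surface at z = 0. Lengths are in m, angles in rad, forces in N, time in s.
With the tool pointing down it reaches from about 0.4 to 0.85 m from the base axis. Payload 4.4 kg.
Tool frame: the origin (TCP) lies on the centre line of the jaws, within the pads' length; the fingertips stand manip.tip_extent ahead of it and the grasp point (between the pads) lies 11 mm behind it (manip.tip_extent is the distance from the TCP to the fingertips, in m); y points along the fingers, z is the direction in which the jaws open and shut, and the axes are right-handed (so a half turn about y gives the same grasp; the last joint's range is limited). The gripper opens to 94 mm and grips with 3 to 60 N. Pads are 16 mm wide; open, the fingers measure 119 mm over their backs; the gripper's body (75 mm by 177 mm) begins 78 mm behind the grasp point.
Start: joints at [-1.261, 0.628, 0.038, 1.517, -0.027, 0.996, -0.02], TCP at [0.239, 0.605, 0.213] pointing down, gripper open.
Joint ranges: [-3.06, 3.06], [-0.37, 2.12], [-1.25, 1.32], [0.18, 2.47], [-1.1, 4.24], [0.23, 1.98], [-2.94, 2.94]. Speed limits (rad/s): [2.57, 2.57, 3.14, 3.14, 3.14, 3.14, 3.14].

## Interface

Orientations are given as a unit quaternion [w, x, y, z].
In Python, from station import manip gives the robot as it stands.
- The arm moves only by the tool drive_tool, never from a script. Its argument "motion" is text: rows parted by semicolons, each of 6 numbers parted by spaces: the shift along the tool's x, y, z each as a share of 0.3 m, from -1 to 1, then the turn, a rotation vector about the tool's x, y, z each as a share of pi/2 rad, from -1 to 1. A call has exactly 10 rows; each row is the pose to reach, as a shift and turn from the pose commanded when the call began, along the tool's axes at that moment; what a row does not reach only later rows make up. A row lasts 1/10 s, in which the tool goes at most 50 mm and 8.59 degrees, less where a joint would pass 70% of its speed; a pose out of reach is approached as far as the arm can. A call with a number of a shift or a turn outside -1 to 1 is refused whole. A call with a gripper value outside its range is refused whole. "fingers" is the closure, from 0 (fully open) to 1 (shut), set as the call begins (left out, the last holds). The fingers move at their own pace and stop on an object; "squeeze" is the grip in N (left out, the last holds). Time passes only in rows, so rows that repeat a pose let the fingers close, or fill a call up. It gives the time, the measured TCP pose, the force and the opening at its end, in the units of the state.
- manip.sense(): the state, without advancing time (a new reading comes with each control period).
- manip.grab_frame(name): name is "scene" or "side" or "wrist"; returns a dict with "image" (400x640x3 uint8, red, green, blue), "vertical_fov" (degrees; the focal length in pixels is half the picture's height over the tangent of half this angle, whatever the lens; pixels are square), "cx", "cy" (the principal point, pixels), "R" (3x3) and "t" (3): a world point X has camera coordinates R X + t. Camera axes: x right, y down, z forward; pixel columns grow to the right and rows downward; lengths in m; the calibration is good to about 2 mm. A picture is of the moment at which its call begins. There is no depth.
- manip.job_done(): hands the job in, once; it reports no verdict.
The state is a dict: "clock": time; "q": joint angles; "joint_vel": joint speeds; "effort": joint torques, N m; "eef_pos": TCP position; "tcp_rot": TCP orientation; "ft_force": force on the tool from outside, world axes, zero at the start; "moment": the same for the moment, N m; "finger_gap": finger opening in m.
Only numpy, scipy, OpenCV 4.12 (cv2) and the standard library are available. Lean on these libraries where they do the work, as an engineer would, in place of code of your own. Each camera call takes 0.05 s, during which the arm holds its last target.

## Working session

There is one attempt and no reset: what is moved stays moved. The work goes in short steps, Python scripts to look and compute and a tool call to move; the robot and the scene stay as the last step left them, time stands still between calls to the robot, and variables do not carry over. Pictures are saved under pics/ and viewed, and the job is handed in when it is done.

Besides the shell and the picture viewer there is one more tool, called after "Request:" by a JSON object that holds its "api" and its "payload". drive_tool: Moves the arm, as the interface text tells. Shift numbers are shares of 0.3 m and turn numbers shares of pi/2 rad, none past 1 either way. Its arguments: {"type":"object","properties":{"motion":{"type":"string"},"fingers":{"type":"number"},"squeeze":{"type":"number"}},"required":["motion"]}

```bash
ls; mkdir -p pics
python3 - <<'E'
from station import manip
import cv2,numpy as np
s=manip.sense()
print({k:np.round(v,4) for k,v in s.items()}, manip.tip_extent)
for n in ("scene","side","wrist"):
    f=manip.grab_frame(n)
    cv2.imwrite(f"pics/{n}0.png",f["image"][:,:,::-1])
    import pickle; pickle.dump(f,open(f"{n}0.pkl","wb"))
    print(n,f["vertical_fov"],f["cx"],f["cy"],np.round(f["R"],3).tolist(),np.round(f["t"],3))
E
```

```text
pics
{'clock': np.float64(0.0), 'q': array([-1.2608,  0.6293,  0.0384,  1.5183, -0.027 ,  0.9963, -0.02  ]), 'joint_vel': array([ 0.0013, -0.0002, -0.0011,  0.0004,  0.0006, -0.0011,  0.0004]), 'effort': array([-1.00000e-04, -5.49720e+01,  1.14320e+00, -1.86642e+01,
       -5.23000e-02,  2.35000e-02,  1.00000e-04]), 'eef_pos': array([0.2383, 0.6041, 0.2126]), 'tcp_rot': array([-0.694 ,  0.6953, -0.1322,  0.132 ]), 'ft_force': array([ 0.377 , -0.2133,  0.2427]), 'moment': array([ 0.0035, -0.0353, -0.0008]), 'finger_gap': np.float64(0.0941)} 0.008
scene 46.213636918794734 322.33321047311495 198.68567436376898 [[0.84, 0.542, 0.005], [0.461, -0.71, -0.533], [-0.286, 0.45, -0.846]] [-0.441 -0.232  1.354]
side 52.35801321392131 318.5287389871452 201.55491816871736 [[0.985, -0.175, -0.005], [-0.087, -0.465, -0.881], [0.152, 0.868, -0.473]] [-0.565  0.122  0.838]
wrist 66.36664571725576 315.5466185417276 198.45628564028755 [[0.367, 0.93, -0.002], [0.905, -0.357, 0.229], [0.213, -0.086, -0.973]] [-0.649 -0.024  0.391]
```

View pics/scene0.png

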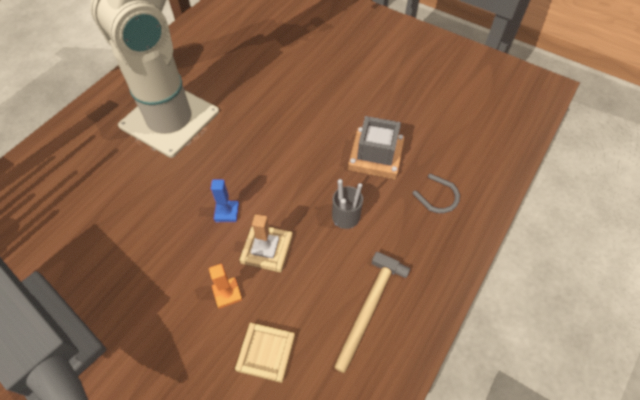

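View pics/side0.png

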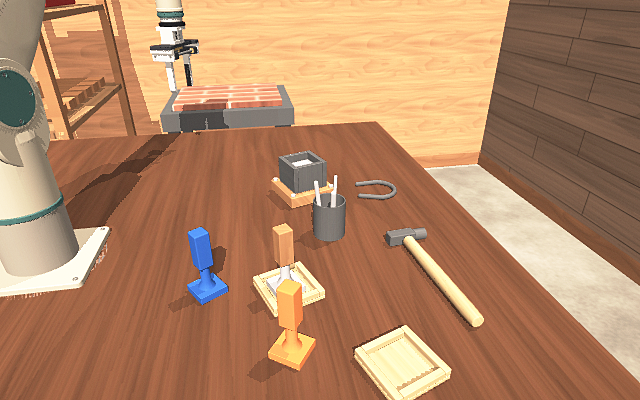

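View pics/wrist0.png

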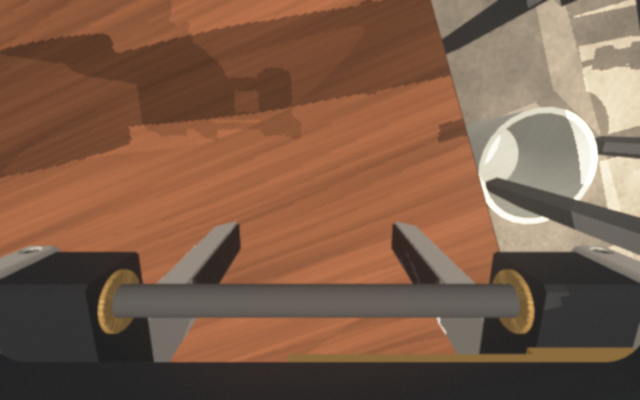

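Run:
```python
import cv2,pickle,numpy as np
def crop(n,x0,y0,x1,y1,s,o):
    f=pickle.load(open(n+"0.pkl","rb"));im=f["image"][:,:,::-1]
    c=cv2.resize(im[y0:y1,x0:x1],None,fx=s,fy=s,interpolation=cv2.INTER_CUBIC);return c
a=crop("scene",230,205,300,275,5,0);b=crop("side",245,215,335,315,3.5,0)
c=crop("scene",340,110,410,180,5,0);d=crop("side",265,145,335,210,5,0)
def put(a,b):
    h=max(a.shape[0],b.shape[0]);o=np.zeros((h,a.shape[1]+b.shape[1]+10,3),np.uint8);o[:a.shape[0],:a.shape[1]]=a;o[:b.shape[0],a.shape[1]+10:]=b;return o
cv2.imwrite("pics/c1.png",put(a,b));cv2.imwrite("pics/c2.png",put(c,d))
```

```text
(no output)
```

View pics/c1.png

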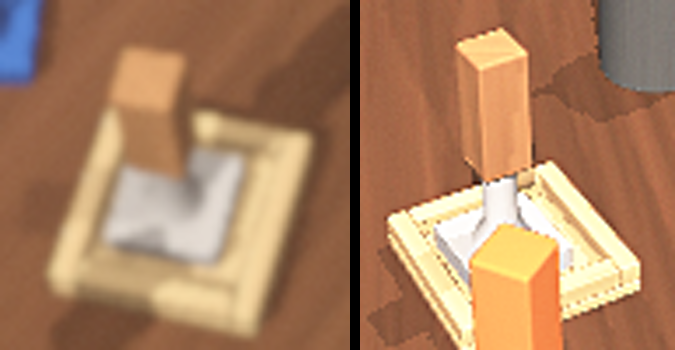

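View pics/c2.png

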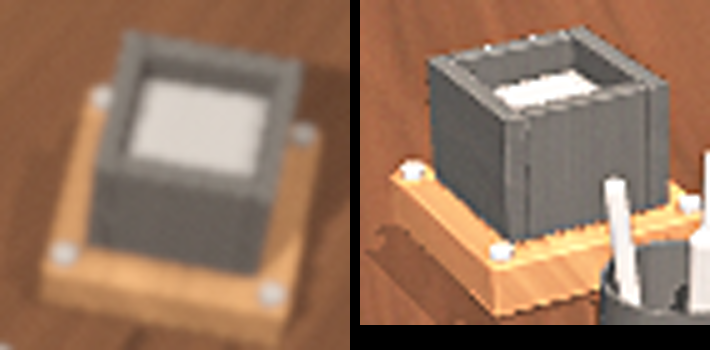

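Candidates: wanted tamper = tan grip/steel foot (scene 265,240; side 283,255); lookalikes blue (225,200) and orange (224,286). Rests: (266,248), which holds the tamper and is nearer the base, and an empty one at (266,352). The crop confirms tan grip and steel foot; the pot is at (378,145) with the plate visible inside.

```bash
cat > h.py <<'E'
import numpy as np,pickle,cv2
from scipy.spatial.transform import Rotation as Ro
def ray(f,u,v):
    F=200/np.tan(np.radians(f["vertical_fov"]/2)); R=np.array(f["R"]);t=np.array(f["t"])
    return -R.T@t, R.T@np.array([(u-f["cx"])/F,(v-f["cy"])/F,1])
def onz(f,u,v,z):
    c,d=ray(f,u,v); return c+d*(z-c[2])/d[2]
def proj(f,X):
    F=200/np.tan(np.radians(f["vertical_fov"]/2)); c=np.array(f["R"])@X+np.array(f["t"])
    return np.array([f["cx"]+F*c[0]/c[2],f["cy"]+F*c[1]/c[2]])
def sq(P):
    P=np.array(P)[:,:2]; c=P.mean(0); e=np.roll(P,-1,0)-P
    a=np.degrees(np.arctan2(e[:,1],e[:,0]));m=np.degrees(np.angle(np.exp(4j*np.radians(a)).mean()))/4
    return np.round(c,4),"yaw mod90 %.1f"%m,np.round(np.linalg.norm(e,axis=1),3)
def load(n): return pickle.load(open(n,"rb"))
E
python3 - <<'E'
from h import *
S=load("scene0.pkl");D=load("side0.pkl")
sc=lambda L,z,ox,oy:[onz(S,ox+a/5,oy+b/5,z) for a,b in L]
sd=lambda L,z,ox,oy,s:[onz(D,ox+a/s,oy+b/s,z) for a,b in L]
print("tamp top sc",sq(sc([(128,47),(187,52),(178,88),(112,82)],.138,230,205)))
print("tamp top sd",sq(sd([(97,42),(148,29),(168,47),(121,68)],.138,245,215,3.5)))
print("rest sd lip", sq(sd([(27,220),(193,162),(279,262),(110,345)],.02,245,215,3.5)))
print("rest sc lip", sq(sc([(112,107),(312,132),(255,320),(52,280)],.02,230,205)))
print("rim sc",sq(sc([(127,32),(300,62),(277,195),(92,165)],.1,340,110)))
print("rim sd",sq(sd([(70,60),(223,30),(307,83),(155,124)],.1,265,145,5)))
print("plate sc at .08",sq(sc([(140,80),(270,95),(255,180),(130,160)],.08,340,110)))
print("can", onz(S,347,222,0), "horseshoe",onz(S,440,195,0),"hammer",onz(S,390,262,.02))
E
```

```text
tamp top sc (array([ 0.4793, -0.1792]), 'yaw mod90 23.5', array([0.026, 0.018, 0.029, 0.018]))
tamp top sd (array([ 0.4816, -0.1863]), 'yaw mod90 22.5', array([0.027, 0.02 , 0.028, 0.027]))
rest sd lip (array([ 0.4857, -0.1901]), 'yaw mod90 21.1', array([0.1  , 0.097, 0.1  , 0.107]))
rest sc lip (array([ 0.4869, -0.1854]), 'yaw mod90 21.5', array([0.099, 0.101, 0.098, 0.094]))
rim sc (array([0.5668, 0.2057]), 'yaw mod90 20.2', array([0.091, 0.09 , 0.094, 0.092]))
rim sd (array([0.5688, 0.1985]), 'yaw mod90 20.6', array([0.09 , 0.087, 0.091, 0.097]))
plate sc at .08 (array([0.5656, 0.2121]), 'yaw mod90 22.7', array([0.069, 0.058, 0.065, 0.055]))
can [ 0.60764954 -0.01399904  0.        ] horseshoe [0.76874782 0.18641199 0.        ] hammer [ 0.75242182 -0.06104175  0.02      ]
```

```bash
cat >> h.py <<'E'
def rot(s): 
    q=np.array(s["tcp_rot"]); return Ro.from_quat(q[[1,2,3,0]])
def down(yaw):  # tool y down, tool z along yaw deg (world), x = y cross z
    z=np.array([np.cos(np.radians(yaw)),np.sin(np.radians(yaw)),0]);y=np.array([0,0,-1.]);x=np.cross(y,z)
    return Ro.from_matrix(np.c_[x,y,z])
def move(s,p,yaw,p0=None,R0=None):
    R=rot(s) if R0 is None else R0; p0=np.array(s["eef_pos"]) if p0 is None else p0
    d=R.inv().apply(np.array(p)-p0); r=(R.inv()*down(yaw)).as_rotvec()
    return np.round(d/.3,4), np.round(r/(np.pi/2),4), "dist",np.round(np.linalg.norm(d),4),"deg",np.round(np.degrees(np.linalg.norm(r)),2)
E
python3 - <<'E'
from h import *
from station import manip
s=manip.sense();print(rot(s).as_matrix().round(3));z=rot(s).as_matrix()[:,2];print("yaw",np.degrees(np.arctan2(z[1],z[0])))
W=load("wrist0.pkl");R=rot(s).as_matrix();c=-np.array(W["R"]).T@W["t"];print("cam in tool",R.T@(c-s["eef_pos"]),(R.T@np.array(W["R"]).T).round(2))
S=load("scene0.pkl")
print("blue",onz(S,227,212,0),"orange",onz(S,226,293,0))
for yaw in(20.4,-69.6,110.4,-159.6):
  print(yaw,move(s,[.52,.25,.28],yaw))
E
```

```text
[[ 0.93  -0.     0.367]
 [-0.367 -0.001  0.93 ]
 [ 0.    -1.    -0.001]]
yaw 68.46755916564774
cam in tool [-6.60620344e-02 -1.71736132e-01 -2.54850576e-05] [[ 0.    0.97  0.23]
 [ 0.   -0.23  0.97]
 [ 1.   -0.   -0.  ]]
blue [ 0.33743057 -0.15476305  0.        ] orange [ 0.47179889 -0.32423632  0.        ]
20.4 (array([ 1.3066, -0.2229, -0.754 ]), array([8.000e-04, 5.341e-01, 4.000e-04]), 'dist', np.float64(0.4575), 'deg', np.float64(48.07))
-69.6 (array([ 1.3066, -0.2229, -0.754 ]), array([4.0000e-04, 1.5341e+00, 1.1000e-03]), 'dist', np.float64(0.4575), 'deg', np.float64(138.07))
110.4 (array([ 1.3066, -0.2229, -0.754 ]), array([ 9.000e-04, -4.659e-01, -3.000e-04]), 'dist', np.float64(0.4575), 'deg', np.float64(41.93))
-159.6 (array([ 1.3066, -0.2229, -0.754 ]), array([ 5.0000e-04, -1.4659e+00, -1.0000e-03]), 'dist', np.float64(0.4575), 'deg', np.float64(131.93))
```

Request:
{"api": "drive_tool", "payload": {"motion": "0.15 -0.03 -0.08 0 0.08 0;0.3 -0.06 -0.17 0 0.16 0;0.45 -0.09 -0.26 0 0.24 0;0.6 -0.12 -0.35 0 0.32 0;0.75 -0.15 -0.43 0 0.4 0;0.85 -0.17 -0.49 0 0.46 0;0.93 -0.17 -0.54 0 0.5 0;1 -0.17 -0.58 0 0.53 0;1 -0.17 -0.58 0 0.53 0;1 -0.17 -0.58 0 0.53 0", "fingers": 0}}

```text
clock: 1.15
eef_pos: [0.4533, 0.3331, 0.2643]
tcp_rot: [-0.582, 0.582, -0.402, 0.401]
ft_force: [0.3, 0.9, 0.5]
finger_gap: 0.0941
```

Run:
```python
from h import *
from station import manip
s=manip.sense();print(s["clock"],s["eef_pos"],s["q"].round(3) if hasattr(s["q"],"round") else s["q"]);z=rot(s).as_matrix()[:,2];print("yaw",np.degrees(np.arctan2(z[1],z[0])))
f=manip.grab_frame("wrist");pickle.dump(f,open("wrist1.pkl","wb"));cv2.imwrite("pics/w1.png",f["image"][:,:,::-1])
print(proj(f,[.568,.202,.1]))
print(move(s,[.50,.2,.30],20.4))
print(move(s,[.484,-.187,.26],22))
```

```text
1.15 [0.45329192 0.33308967 0.26425538] [-0.878  0.46   0.292  1.706 -0.153  0.998 -0.168]
yaw 20.790033600329334
[364.68647154 316.24666331]
(array([ 0.4699, -0.1195, -0.012 ]), array([ 0.0004,  0.0043, -0.0004]), 'dist', np.float64(0.1455), 'deg', np.float64(0.39))
(array([ 1.6571,  0.0134, -0.5196]), array([ 0.0004, -0.0134, -0.0004]), 'dist', np.float64(0.521), 'deg', np.float64(1.21))
```

View pics/w1.png

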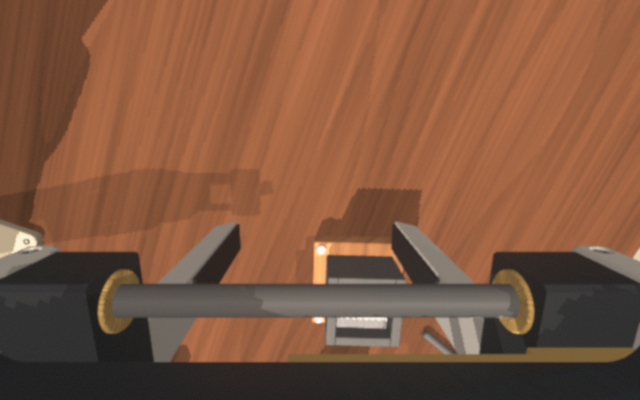

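Run:
```python
from h import *
from station import manip
s=manip.sense()
print(move(s,[.585,.155,.264],20.4))
```

```text
(array([ 7.146e-01, -3.000e-04,  1.994e-01]), array([ 0.0006,  0.0055, -0.0006]), 'dist', np.float64(0.2226), 'deg', np.float64(0.5))
```

Request:
{"api": "drive_tool", "payload": {"motion": "0.13 0 0.03 0 0 0;0.26 0 0.07 0 0 0;0.4 0 0.11 0 0 0;0.53 0 0.15 0 0 0;0.64 0 0.18 0 0 0;0.71 0 0.2 0 0 0;0.71 0 0.2 0 0 0;0.71 0 0.2 0 0 0;0.71 0 0.2 0 0 0;0.71 0 0.2 0 0 0"}}

```text
clock: 2.2
eef_pos: [0.5844, 0.1571, 0.2644]
tcp_rot: [0.583, -0.582, 0.401, -0.4]
ft_force: [-0.4, 0.1, -0.4]
finger_gap: 0.094
```

```bash
cat >> h.py <<'E'
def yawof(s):
    z=rot(s).as_matrix()[:,2]; return np.degrees(np.arctan2(z[1],z[0]))
E
python3 - <<'E'
from h import *
from station import manip
s=manip.sense();print(s["eef_pos"],yawof(s))
f=manip.grab_frame("wrist");pickle.dump(f,open("wrist2.pkl","wb"));im=f["image"][:,:,::-1]
cv2.imwrite("pics/w2.png",cv2.resize(im[40:240,200:440],None,fx=3,fy=3,interpolation=cv2.INTER_CUBIC))
print(proj(f,[.568,.202,.1]))
print(move(s,[.503,-.233,.264],21.5))
E
```

```text
[0.5843793  0.15713775 0.26439329] 20.962267312719522
[316.33488656 143.92294982]
(array([ 1.1173e+00,  2.0000e-04, -7.1860e-01]), array([ 0.0002, -0.006 , -0.0008]), 'dist', np.float64(0.3985), 'deg', np.float64(0.54))
```

View pics/w2.png

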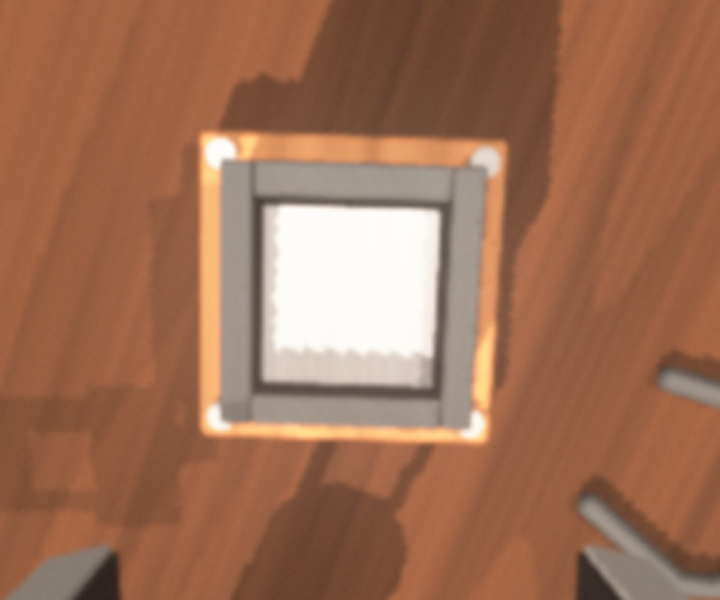

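Run:
```python
from h import *
f=load("wrist2.pkl")
g=lambda L,z:sq([onz(f,200+a/3-.33,40+b/3-.33,z) for a,b in L])
print(g([(221,160),(490,167),(478,428),(221,420)],.1))
print(g([(254,197),(450,204),(441,396),(252,389)],.1))
print(g([(201,132),(507,142),(488,442),(202,435)],.03))
S=load("scene0.pkl")
```

```text
(array([0.567 , 0.2073]), 'yaw mod90 19.5', array([0.094, 0.092, 0.096, 0.092]))
(array([0.566 , 0.2065]), 'yaw mod90 19.1', array([0.069, 0.068, 0.07 , 0.068]))
(array([0.5663, 0.2062]), 'yaw mod90 19.3', array([0.128, 0.128, 0.129, 0.129]))
```

Request:
{"api": "drive_tool", "payload": {"motion": "0.13 0 -0.08 0 0 0;0.26 0 -0.17 0 0 0;0.39 0 -0.25 0 0 0;0.52 0 -0.33 0 0 0;0.65 0 -0.42 0 0 0;0.78 0 -0.5 0 0 0;0.88 0 -0.56 0 0 0;0.95 0 -0.61 0 0 0;1 0 -0.64 0 0 0;1 0 -0.64 0 0 0"}}

```text
clock: 3.25
eef_pos: [0.5115, -0.1961, 0.2648]
tcp_rot: [-0.581, 0.582, -0.402, 0.403]
ft_force: [0.6, 0.5, 0.6]
finger_gap: 0.0939
```

Request:
{"api": "drive_tool", "payload": {"motion": "0.06 0 -0.04 0 0 0;0.11 0 -0.07 0 0 0;0.11 0 -0.07 0 0 0;0.11 0 -0.07 0 0 0;0.11 0 -0.07 0 0 0;0.11 0 -0.07 0 0 0;0.11 0 -0.07 0 0 0;0.11 0 -0.07 0 0 0;0.11 0 -0.07 0 0 0;0.11 0 -0.07 0 0 0"}}

```text
clock: 4.25
eef_pos: [0.5043, -0.2321, 0.2645]
tcp_rot: [0.582, -0.582, 0.402, -0.402]
ft_force: [0.1, -0.1, -0.7]
finger_gap: 0.094
```

Run:
```python
from h import *
from station import manip
s=manip.sense();print(s["eef_pos"],yawof(s),s["q"])
f=manip.grab_frame("wrist");pickle.dump(f,open("wrist3.pkl","wb"));im=f["image"][:,:,::-1]
cv2.imwrite("pics/w3.png",cv2.resize(im[40:240,200:440],None,fx=3,fy=3,interpolation=cv2.INTER_CUBIC))
print(proj(f,[.484,-.187,.138]))
```

```text
[ 0.50427797 -0.23206208  0.26446124] 20.764795404255562 [ 0.1431959   0.45425597  0.35361913  1.72720057 -0.18250532  0.99251946
  0.92642765]
[312.48352558 144.27202339]
```

View pics/w3.png

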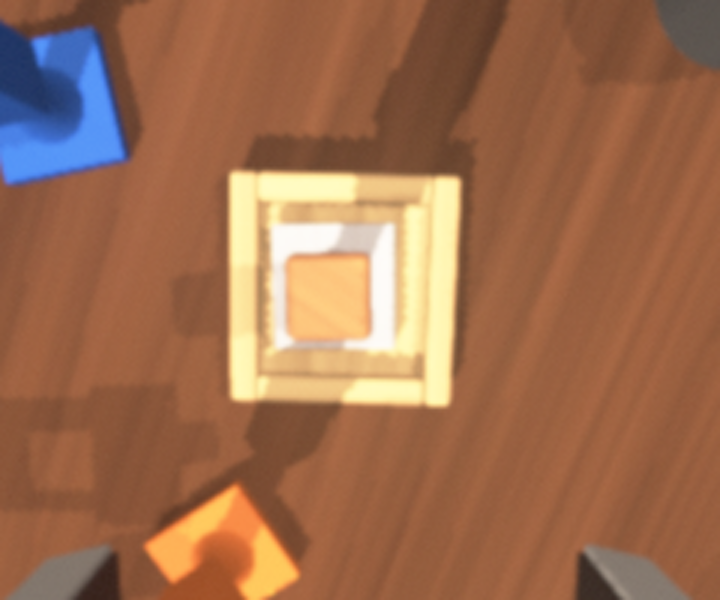

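Run:
```python
from h import *
from station import manip
f=load("wrist3.pkl");s=manip.sense()
g=lambda L,z:sq([onz(f,200+a/3-.33,40+b/3-.33,z) for a,b in L])
print("grip",g([(286,254),(371,252),(371,341),(286,340)],.138))
print("rest",g([(230,170),(461,177),(450,406),(230,401)],.02))
print("foot",g([(270,224),(396,224),(394,349),(275,348)],.022))
```

```text
grip (array([ 0.4792, -0.1832]), 'yaw mod90 20.8', array([0.027, 0.028, 0.027, 0.027]))
rest (array([ 0.4836, -0.1839]), 'yaw mod90 19.3', array([0.1  , 0.1  , 0.101, 0.101]))
foot (array([ 0.4792, -0.1834]), 'yaw mod90 20.9', array([0.055, 0.054, 0.053, 0.054]))
```

Run:
```python
from h import *
from station import manip
s=manip.sense();print(rot(s).as_matrix()[:,1], s["ft_force"],s["moment"])
print(move(s,[.4792,-.1833,.264],20.9),move(s,[.4792,-.1833,.16],20.9))
```

```text
[-3.35856240e-05  5.54181213e-05 -9.99999998e-01] [-0.17832252  0.36093921 -0.47453961] [-0.05914809  0.00919609  0.01884179]
(array([-0.1816,  0.0015, -0.0205]), array([ 0.    , -0.0015, -0.    ]), 'dist', np.float64(0.0548), 'deg', np.float64(0.14)) (array([-0.1816,  0.3482, -0.0205]), array([ 0.    , -0.0015, -0.    ]), 'dist', np.float64(0.118), 'deg', np.float64(0.14))
```

Request:
{"api": "drive_tool", "payload": {"motion": "-0.1 0 -0.01 0 0 0;-0.18 0 -0.02 0 0 0;-0.18 0.08 -0.02 0 0 0;-0.18 0.18 -0.02 0 0 0;-0.18 0.27 -0.02 0 0 0;-0.18 0.32 -0.02 0 0 0;-0.18 0.34 -0.02 0 0 0;-0.18 0.34 -0.02 0 0 0;-0.18 0.34 -0.02 0 0 0;-0.18 0.34 -0.02 0 0 0"}}

```text
clock: 5.3
eef_pos: [0.4802, -0.184, 0.1634]
tcp_rot: [0.582, -0.582, 0.401, -0.402]
ft_force: [0.2, 0.5, 0.0]
finger_gap: 0.0937
```

Run:
```python
from h import *
from station import manip
s=manip.sense();print(s["eef_pos"],yawof(s))
print(move(s,[.4792,-.1833,.092],20.9))
f=manip.grab_frame("side");cv2.imwrite("pics/s4.png",f["image"][150:350,150:400,::-1].repeat(2,0).repeat(2,1))
```

```text
[ 0.48021947 -0.18400078  0.1633993 ] 20.763481347951693
(array([-0.0037,  0.238 , -0.0027]), array([-0.001 , -0.0015,  0.0007]), 'dist', np.float64(0.0714), 'deg', np.float64(0.17))
```

View pics/s4.png

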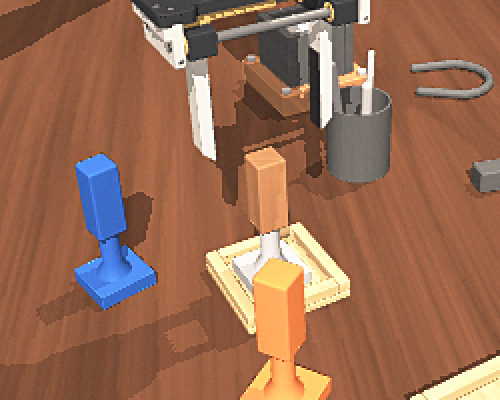

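Side view: the open fingers stand either side of the tan grip (grip top at crop 265,155), clear of blue and orange. Descending.

Request:
{"api": "drive_tool", "payload": {"motion": "0 0.06 0 0 0 0;0 0.12 0 0 0 0;0 0.18 0 0 0 0;0 0.22 0 0 0 0;0 0.24 0 0 0 0;0 0.24 0 0 0 0;0 0.24 0 0 0 0;0 0.24 0 0 0 0;0 0.24 0 0 0 0;0 0.24 0 0 0 0"}}

```text
clock: 6.35
eef_pos: [0.4798, -0.1838, 0.0909]
tcp_rot: [0.582, -0.582, 0.401, -0.402]
ft_force: [0.3, -0.2, -0.7]
finger_gap: 0.094
```

Request:
{"api": "drive_tool", "payload": {"motion": "0 0 0 0 0 0;0 0 0 0 0 0;0 0 0 0 0 0;0 0 0 0 0 0;0 0 0 0 0 0;0 0 0 0 0 0;0 0 0 0 0 0;0 0 0 0 0 0;0 0 0 0 0 0;0 0 0 0 0 0", "fingers": 1, "squeeze": 50}}

```text
clock: 7.35
eef_pos: [0.4795, -0.1837, 0.0904]
tcp_rot: [0.582, -0.582, 0.402, -0.402]
ft_force: [-0.2, -0.7, 0.4]
finger_gap: 0.0277
```

Run:
```python
from h import *
from station import manip
s=manip.sense();print(s["eef_pos"],yawof(s),s["ft_force"],s["moment"],s["finger_gap"])
print(move(s,[.4792,-.1833,.24],20.9))
```

```text
[ 0.47948687 -0.18370999  0.09043829] 20.76142940614801 [-0.20748986 -0.66882394  0.38045588] [0.02598997 0.00761687 0.00712975] 0.027680215727574554
(array([-1.600e-03, -4.985e-01, -4.000e-04]), array([ 0.    , -0.0015, -0.    ]), 'dist', np.float64(0.1496), 'deg', np.float64(0.14))
```

Request:
{"api": "drive_tool", "payload": {"motion": "0 -0.05 0 0 0 0;0 -0.12 0 0 0 0;0 -0.2 0 0 0 0;0 -0.28 0 0 0 0;0 -0.36 0 0 0 0;0 -0.44 0 0 0 0;0 -0.5 0 0 0 0;0 -0.53 0 0 0 0;0 -0.53 0 0 0 0;0 -0.53 0 0 0 0"}}

```text
clock: 8.35
eef_pos: [0.4788, -0.1833, 0.2485]
tcp_rot: [-0.582, 0.582, -0.402, 0.401]
ft_force: [0.2, -0.6, -4.4]
finger_gap: 0.0282
```

Run:
```python
from h import *
from station import manip
s=manip.sense();print(s["eef_pos"],yawof(s),s["ft_force"],s["moment"],s["finger_gap"])
print(move(s,[.566,.206,.25],19.3))
f=manip.grab_frame("wrist");cv2.imwrite("pics/w5.png",f["image"][:,:,::-1])
f=manip.grab_frame("side");cv2.imwrite("pics/s5.png",f["image"][50:350,150:450,::-1].repeat(2,0).repeat(2,1))
```

```text
[ 0.47877049 -0.18332245  0.24845142] 20.776807304486894 [ 0.20721989 -0.62588895 -4.38890052] [-0.04840533 -0.03896453  0.02575424] 0.028188464753423098
(array([-1.1102, -0.0048,  0.7322]), array([ 0.001 ,  0.0164, -0.0008]), 'dist', np.float64(0.399), 'deg', np.float64(1.48))
```

View pics/s5.png

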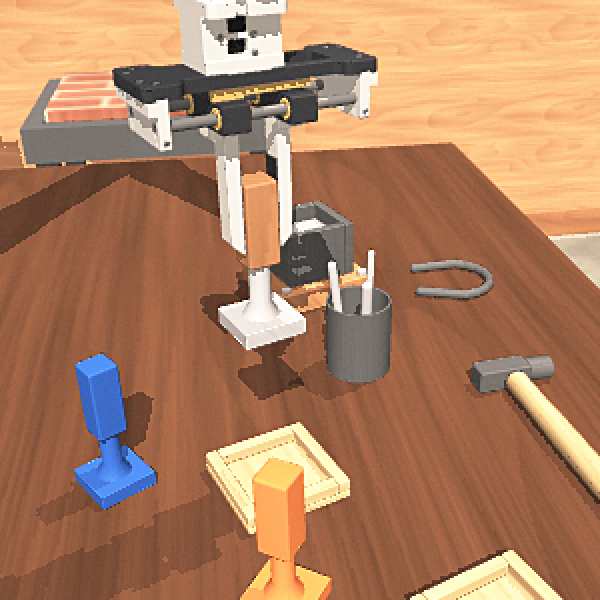

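View pics/w5.png

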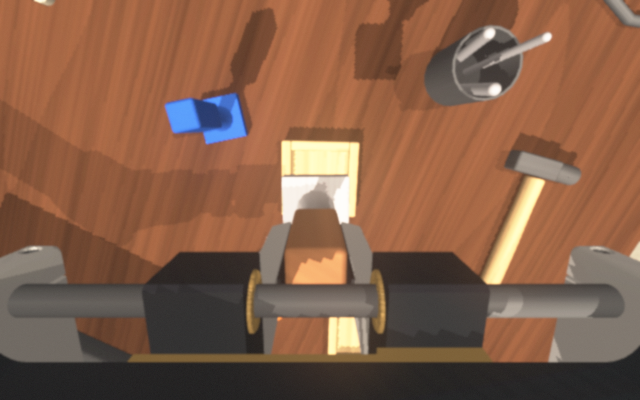

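Request:
{"api": "drive_tool", "payload": {"motion": "-0.06 0 0.04 0 0 0;-0.16 0 0.1 0 0 0;-0.27 0 0.18 0 0 0;-0.38 0 0.25 0 0 0;-0.49 0 0.32 0 0 0;-0.6 0 0.39 0 0 0;-0.71 0 0.47 0 0.01 0;-0.82 0 0.54 0 0.01 0;-0.91 0 0.6 0 0.016 0;-0.97 0 0.64 0 0.016 0"}}

```text
clock: 9.45
eef_pos: [0.5553, 0.1599, 0.248]
tcp_rot: [-0.577, 0.578, -0.409, 0.407]
ft_force: [-0.4, -0.9, -4.4]
finger_gap: 0.0281
```

Request:
{"api": "drive_tool", "payload": {"motion": "-0.06 0 0.04 0 0 0;-0.1 0 0.07 0 0 0;-0.13 0 0.09 0 0 0;-0.14 0 0.09 0 0 0;-0.14 0 0.09 0 0 0;-0.14 0 0.09 0 0 0;-0.14 0 0.09 0 0 0;-0.14 0 0.09 0 0 0;-0.14 0 0.09 0 0 0;-0.14 0 0.09 0 0 0"}}

```text
clock: 10.45
eef_pos: [0.5675, 0.2048, 0.2496]
tcp_rot: [0.577, -0.577, 0.409, -0.409]
ft_force: [-0.4, 0.3, -3.8]
finger_gap: 0.028
```

Run:
```python
from h import *
from station import manip
s=manip.sense();print(s["eef_pos"],yawof(s),s["ft_force"],s["moment"],s["finger_gap"],rot(s).as_matrix()[:,1])
print(move(s,[.566,.2063,.25],19.3))
f=manip.grab_frame("wrist");cv2.imwrite("pics/w6.png",f["image"][:,:,::-1])
f=manip.grab_frame("side");pickle.dump(f,open("side6.pkl","wb"));a=f["image"][50:250,220:420,::-1].repeat(2,0).repeat(2,1)
f=manip.grab_frame("scene");pickle.dump(f,open("scene6.pkl","wb"));b=f["image"][50:250,280:480,::-1].repeat(2,0).repeat(2,1)
cv2.imwrite("pics/s6.png",np.hstack([a,b]))
```

```text
[0.56745156 0.20483963 0.24956374] 19.309273566410134 [-0.39888973  0.27613524 -3.81842651] [-0.00649105  0.04046076 -0.00275514] 0.02798765277443687 [ 7.59962814e-05  1.10691671e-04 -9.99999991e-01]
(array([-0.0062, -0.0015, -0.003 ]), array([-0.0001,  0.0001, -0.0001]), 'dist', np.float64(0.0021), 'deg', np.float64(0.01))
```

View pics/s6.png

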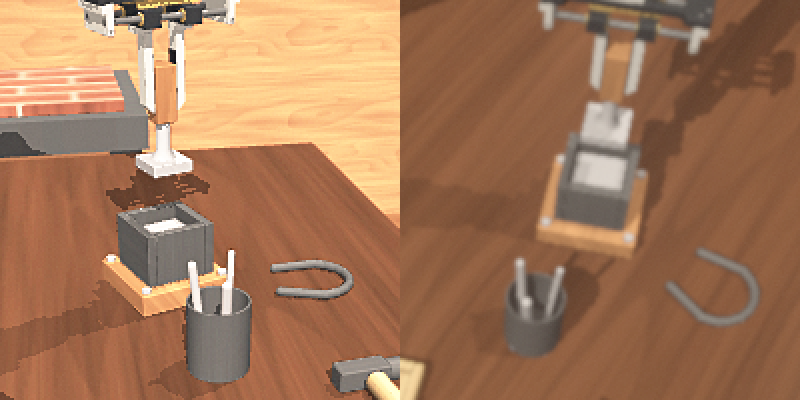

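View pics/w6.png

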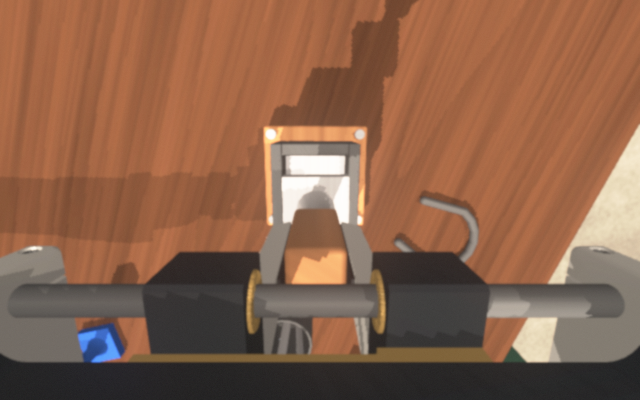

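Request:
{"api": "drive_tool", "payload": {"motion": "-0.006 0.03 -0.003 0 0 0;-0.006 0.07 -0.003 0 0 0;-0.006 0.12 -0.003 0 0 0;-0.006 0.16 -0.003 0 0 0;-0.006 0.19 -0.003 0 0 0;-0.006 0.21 -0.003 0 0 0;-0.006 0.21 -0.003 0 0 0;-0.006 0.21 -0.003 0 0 0;-0.006 0.21 -0.003 0 0 0;-0.006 0.21 -0.003 0 0 0"}}

```text
clock: 11.6
eef_pos: [0.5664, 0.2065, 0.187]
tcp_rot: [0.577, -0.576, 0.409, -0.409]
ft_force: [0.2, -0.8, -4.4]
finger_gap: 0.028
```

Run:
```python
from h import *
from station import manip
s=manip.sense();print(s["eef_pos"],yawof(s),s["ft_force"],s["moment"],s["finger_gap"])
print(move(s,[.566,.2063,.186],19.3))
f=manip.grab_frame("wrist");pickle.dump(f,open("wrist7.pkl","wb"));cv2.imwrite("pics/w7.png",cv2.resize(f["image"][100:260,220:420,::-1],None,fx=3.5,fy=3.5,interpolation=cv2.INTER_CUBIC))
f=manip.grab_frame("side");pickle.dump(f,open("side7.pkl","wb"));cv2.imwrite("pics/s7.png",cv2.resize(f["image"][110:210,250:350,::-1],None,fx=5,fy=5))
```

```text
[0.56640432 0.20654513 0.18704425] 19.32771783786367 [ 0.24463256 -0.79842053 -4.40774041] [-0.09716901  0.03138371 -0.0257299 ] 0.02802992402019386
(array([ 0.0003,  0.0035, -0.0015]), array([-0.0007,  0.0003, -0.0001]), 'dist', np.float64(0.0011), 'deg', np.float64(0.07))
```

View pics/w7.png

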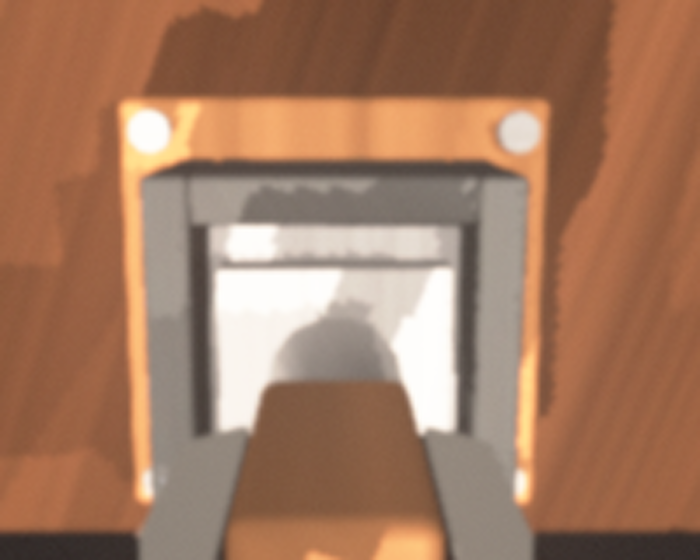

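View pics/s7.png

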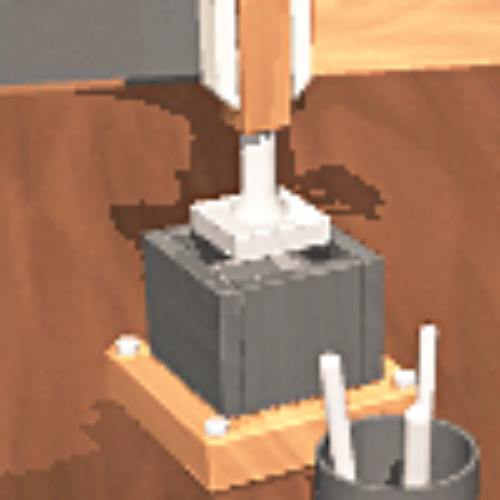

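Run:
```python
from h import *
f=load("wrist7.pkl")
P=lambda a,b,z:onz(f,220+a/3.5-.4,100+b/3.5-.4,z)
Rt=down(19.3)
for n,L,z in(("foot",[(215,266),(455,264)],.1187),("open",[(190,223),(480,223)],.1),("outer",[(142,178),(528,180)],.1),("block",[(120,100),(549,100)],.03)):
  print(n,[Rt.inv().apply(P(a,b,z)-[.566,.2063,0])[[0,2]].round(4) for a,b in L])
```

```text
foot [array([-0.0282, -0.0269]), array([-0.0286,  0.0275])]
open [array([-0.0357, -0.0348]), array([-0.0357,  0.0354])]
outer [array([-0.0465, -0.0459]), array([-0.046 ,  0.0466])]
block [array([-0.0643, -0.0641]), array([-0.0644,  0.0644])]
```

Request:
{"api": "drive_tool", "payload": {"motion": "0 0.004 0 0 0 0;0 0.008 0 0 0 0;0 0.012 0 0 0 0;0 0.016 0 0 0 0;0 0.02 0 0 0 0;0 0.024 0 0 0 0;0 0.028 0 0 0 0;0 0.028 0 0 0 0;0 0.028 0 0 0 0;0 0.028 0 0 0 0"}}

```text
clock: 12.7
eef_pos: [0.5661, 0.2064, 0.1781]
tcp_rot: [0.577, -0.577, 0.409, -0.409]
ft_force: [-0.5, 0.0, -4.6]
finger_gap: 0.0278
```

Request:
{"api": "drive_tool", "payload": {"motion": "0 0.003 0 0 0 0;0 0.006 0 0 0 0;0 0.009 0 0 0 0;0 0.012 0 0 0 0;0 0.015 0 0 0 0;0 0.018 0 0 0 0;0 0.02 0 0 0 0;0 0.02 0 0 0 0;0 0.02 0 0 0 0;0 0.02 0 0 0 0"}}

```text
clock: 13.7
eef_pos: [0.566, 0.2064, 0.1721]
tcp_rot: [0.577, -0.577, 0.409, -0.409]
ft_force: [-0.0, -0.6, -4.1]
finger_gap: 0.0278
```

Request:
{"api": "drive_tool", "payload": {"motion": "0 0.003 0 0 0 0;0 0.006 0 0 0 0;0 0.009 0 0 0 0;0 0.012 0 0 0 0;0 0.015 0 0 0 0;0 0.018 0 0 0 0;0 0.02 0 0 0 0;0 0.02 0 0 0 0;0 0.02 0 0 0 0;0 0.02 0 0 0 0"}}

```text
clock: 14.7
eef_pos: [0.566, 0.2064, 0.1661]
tcp_rot: [0.577, -0.577, 0.409, -0.409]
ft_force: [-1.4, -0.7, -4.2]
finger_gap: 0.0277
```

Request:
{"api": "drive_tool", "payload": {"motion": "0 0.003 0 0 0 0;0 0.006 0 0 0 0;0 0.009 0 0 0 0;0 0.012 0 0 0 0;0 0.015 0 0 0 0;0 0.018 0 0 0 0;0 0.02 0 0 0 0;0 0.02 0 0 0 0;0 0.02 0 0 0 0;0 0.02 0 0 0 0"}}

```text
clock: 15.7
eef_pos: [0.5661, 0.2065, 0.1601]
tcp_rot: [0.577, -0.577, 0.409, -0.409]
ft_force: [-0.2, -0.4, 0.8]
finger_gap: 0.0278
```

Run:
```python
from h import *
from station import manip
s=manip.sense();print(s["eef_pos"],s["ft_force"],s["moment"],s["finger_gap"],rot(s).as_matrix()[:,1])
```

```text
[0.56614757 0.20649935 0.16006903] [-0.2034683  -0.41165634  0.80323247] [-0.10225697  0.14656276 -0.03914566] 0.027820005844197426 [ 2.72306796e-04  1.06767264e-04 -9.99999957e-01]
```

Request:
{"api": "drive_tool", "payload": {"motion": "0 0.002 0 0 0 0;0 0.004 0 0 0 0;0 0.006 0 0 0 0;0 0.008 0 0 0 0;0 0.01 0 0 0 0;0 0.012 0 0 0 0;0 0.013 0 0 0 0;0 0.013 0 0 0 0;0 0.013 0 0 0 0;0 0.013 0 0 0 0"}}

```text
clock: 16.7
eef_pos: [0.5661, 0.2064, 0.1561]
tcp_rot: [0.577, -0.577, 0.409, -0.409]
ft_force: [0.3, -0.0, -0.1]
finger_gap: 0.0281
```

Request:
{"api": "drive_tool", "payload": {"motion": "0 0.001 0 0 0 0;0 0.002 0 0 0 0;0 0.003 0 0 0 0;0 0.004 0 0 0 0;0 0.005 0 0 0 0;0 0.006 0 0 0 0;0 0.007 0 0 0 0;0 0.007 0 0 0 0;0 0.007 0 0 0 0;0 0.007 0 0 0 0"}}

```text
clock: 17.7
eef_pos: [0.5662, 0.2064, 0.1547]
tcp_rot: [0.577, -0.577, 0.409, -0.409]
ft_force: [-0.9, 0.2, 4.7]
finger_gap: 0.0281
```

Run:
```python
from h import *
from station import manip
s=manip.sense();print(s["eef_pos"],s["ft_force"],s["moment"],s["finger_gap"],rot(s).as_matrix()[:,1])
```

```text
[0.56616776 0.20644763 0.15465841] [-0.87134567  0.21328245  4.73874495] [-0.16886083  0.16467693 -0.0055885 ] 0.028106849109868104 [ 4.42885641e-04  3.24271766e-04 -9.99999849e-01]
```

Request:
{"api": "drive_tool", "payload": {"motion": "0 0.001 0 0 0 0;0 0.002 0 0 0 0;0 0.003 0 0 0 0;0 0.004 0 0 0 0;0 0.004 0 0 0 0;0 0.004 0 0 0 0;0 0.004 0 0 0 0;0 0.004 0 0 0 0;0 0.004 0 0 0 0;0 0.004 0 0 0 0"}}

```text
clock: 18.7
eef_pos: [0.5662, 0.2064, 0.1535]
tcp_rot: [0.577, -0.577, 0.409, -0.409]
ft_force: [-1.2, 0.2, 7.3]
finger_gap: 0.0277
```

Request:
{"api": "drive_tool", "payload": {"motion": "0 0.001 0 0 0 0;0 0.002 0 0 0 0;0 0.003 0 0 0 0;0 0.003 0 0 0 0;0 0.003 0 0 0 0;0 0.003 0 0 0 0;0 0.003 0 0 0 0;0 0.003 0 0 0 0;0 0.003 0 0 0 0;0 0.003 0 0 0 0"}}

```text
clock: 19.7
eef_pos: [0.5661, 0.2065, 0.1526]
tcp_rot: [0.577, -0.577, 0.409, -0.409]
ft_force: [-0.4, -0.1, 5.9]
finger_gap: 0.0278
```

Run:
```python
from h import *
from station import manip
s=manip.sense();print(s["eef_pos"],s["ft_force"],s["moment"],s["finger_gap"],rot(s).as_matrix()[:,1])
```

```text
[0.5661419  0.20646465 0.15258474] [-0.44304682 -0.07761327  5.91150261] [-0.17320004  0.19440749 -0.01945101] 0.02776070473167369 [ 4.13980384e-04  3.55958024e-04 -9.99999851e-01]
```

Request:
{"api": "drive_tool", "payload": {"motion": "0 0.001 0 0 0 0;0 0.002 0 0 0 0;0 0.002 0 0 0 0;0 0.002 0 0 0 0;0 0.002 0 0 0 0;0 0.002 0 0 0 0;0 0.002 0 0 0 0;0 0.002 0 0 0 0;0 0.002 0 0 0 0;0 0.002 0 0 0 0"}}

```text
clock: 20.7
eef_pos: [0.5661, 0.2064, 0.152]
tcp_rot: [0.577, -0.577, 0.409, -0.409]
ft_force: [-0.5, -0.4, 6.4]
finger_gap: 0.0283
```

Request:
{"api": "drive_tool", "payload": {"motion": "0 0.001 0 0 0 0;0 0.002 0 0 0 0;0 0.002 0 0 0 0;0 0.002 0 0 0 0;0 0.002 0 0 0 0;0 0.002 0 0 0 0;0 0.002 0 0 0 0;0 0.002 0 0 0 0;0 0.002 0 0 0 0;0 0.002 0 0 0 0"}}

```text
clock: 21.7
eef_pos: [0.5662, 0.2064, 0.1519]
tcp_rot: [0.577, -0.577, 0.409, -0.409]
ft_force: [-1.5, -0.4, 9.4]
finger_gap: 0.028
```

Request:
{"api": "drive_tool", "payload": {"motion": "0 0.001 0 0 0 0;0 0.002 0 0 0 0;0 0.002 0 0 0 0;0 0.002 0 0 0 0;0 0.002 0 0 0 0;0 0.002 0 0 0 0;0 0.002 0 0 0 0;0 0.002 0 0 0 0;0 0.002 0 0 0 0;0 0.002 0 0 0 0"}}

```text
clock: 22.7
eef_pos: [0.5662, 0.2064, 0.1518]
tcp_rot: [0.577, -0.576, 0.409, -0.409]
ft_force: [-2.9, -0.8, 12.1]
finger_gap: 0.0279
```

Request:
{"api": "drive_tool", "payload": {"motion": "0 0.001 0 0 0 0;0 0.002 0 0 0 0;0 0.0025 0 0 0 0;0 0.0025 0 0 0 0;0 0.0025 0 0 0 0;0 0.0025 0 0 0 0;0 0.0025 0 0 0 0;0 0.0025 0 0 0 0;0 0.0025 0 0 0 0;0 0.0025 0 0 0 0"}}

```text
clock: 23.7
eef_pos: [0.5662, 0.2064, 0.1518]
tcp_rot: [0.577, -0.576, 0.409, -0.409]
ft_force: [-3.4, -0.3, 17.2]
finger_gap: 0.0277
```

Run:
```python
from h import *
from station import manip
s=manip.sense();print(s["eef_pos"],s["ft_force"],s["moment"],s["finger_gap"],rot(s).as_matrix()[:,1])
```

```text
[0.56622007 0.20639739 0.15176564] [-3.39189027 -0.28871111 17.17982139] [-0.40757962  1.14197164 -0.02715899] 0.0276594740085811 [ 8.47579700e-04  9.99447234e-04 -9.99999141e-01]
```

Request:
{"api": "drive_tool", "payload": {"motion": "0 0 0 0 0 0;0 0 0 0 0 0;0 0 0 0 0 0;0 0 0 0 0 0;0 0 0 0 0 0;0 0 0 0 0 0;0 0 0 0 0 0;0 0 0 0 0 0;0 0 0 0 0 0;0 0 0 0 0 0"}}

```text
clock: 24.7
eef_pos: [0.5662, 0.2064, 0.1518]
tcp_rot: [0.577, -0.576, 0.409, -0.409]
ft_force: [-3.5, -1.1, 17.0]
finger_gap: 0.0281
```

Request:
{"api": "drive_tool", "payload": {"motion": "0 -0.0004 0 0 0 0;0 -0.0004 0 0 0 0;0 -0.0004 0 0 0 0;0 -0.0004 0 0 0 0;0 -0.0004 0 0 0 0;0 -0.0004 0 0 0 0;0 -0.0004 0 0 0 0;0 -0.0004 0 0 0 0;0 -0.0004 0 0 0 0;0 -0.0004 0 0 0 0"}}

```text
clock: 25.7
eef_pos: [0.5662, 0.2065, 0.1518]
tcp_rot: [0.577, -0.576, 0.409, -0.409]
ft_force: [-3.6, -0.8, 16.0]
finger_gap: 0.0279
```

Run:
```python
from h import *
from station import manip
s=manip.sense();print(s["clock"],s["eef_pos"],s["ft_force"],s["moment"])
f=manip.grab_frame("wrist");cv2.imwrite("pics/w8.png",cv2.resize(f["image"][100:260,220:420,::-1],None,fx=3.5,fy=3.5,interpolation=cv2.INTER_CUBIC))
```

```text
25.7 [0.56620086 0.20647087 0.15177854] [-3.64535467 -0.76219157 15.96343943] [-0.44426198  1.06347669 -0.02779052]
```

View pics/w8.png

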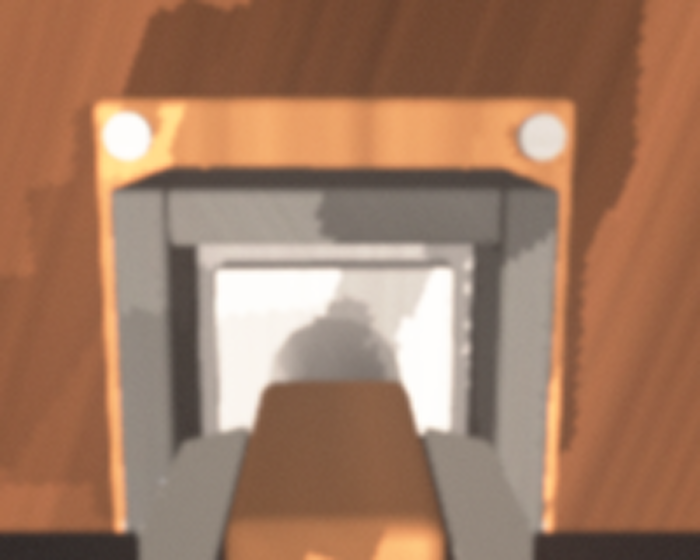

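Request:
{"api": "drive_tool", "payload": {"motion": "0 -0.004 0 0 0 0;0 -0.01 0 0 0 0;0 -0.015 0 0 0 0;0 -0.025 0 0 0 0;0 -0.04 0 0 0 0;0 -0.07 0 0 0 0;0 -0.1 0 0 0 0;0 -0.14 0 0 0 0;0 -0.18 0 0 0 0;0 -0.22 0 0 0 0"}}

```text
clock: 26.75
eef_pos: [0.5661, 0.2064, 0.217]
tcp_rot: [0.577, -0.577, 0.409, -0.409]
ft_force: [0.6, 0.3, -3.4]
finger_gap: 0.0279
```

Request:
{"api": "drive_tool", "payload": {"motion": "0 -0.04 0 0 0 0;0 -0.08 0 0 0 0;0 -0.1 0 0 0 0;0 -0.11 0 0 0 0;0 -0.11 0 0 0 0;0 -0.11 0 0 0 0;0 -0.11 0 0 0 0;0 -0.11 0 0 0 0;0 -0.11 0 0 0 0;0 -0.11 0 0 0 0"}}

```text
clock: 27.75
eef_pos: [0.5659, 0.2064, 0.2483]
tcp_rot: [-0.577, 0.577, -0.409, 0.409]
ft_force: [0.1, 0.1, -5.2]
finger_gap: 0.028
```

Run:
```python
from h import *
from station import manip
s=manip.sense();print(s["clock"],s["eef_pos"],yawof(s),s["ft_force"],s["moment"])
print(move(s,[.4836,-.1839,.25],19.3))
f=manip.grab_frame("side");a=cv2.resize(f["image"][60:210,220:370,::-1],None,fx=2.6,fy=2.6)
f=manip.grab_frame("scene");b=cv2.resize(f["image"][50:200,300:450,::-1],None,fx=2.6,fy=2.6)
cv2.imwrite("pics/s9.png",np.hstack([a,b]))
```

```text
27.75 [0.56594084 0.20637411 0.24834354] 19.323308735282787 [ 0.13743329  0.08285645 -5.2151364 ] [-0.05919508  0.00180286  0.03927077]
(array([ 1.1368, -0.0052, -0.6895]), array([0.0002, 0.0003, 0.    ]), 'dist', np.float64(0.3989), 'deg', np.float64(0.03))
```

View pics/s9.png

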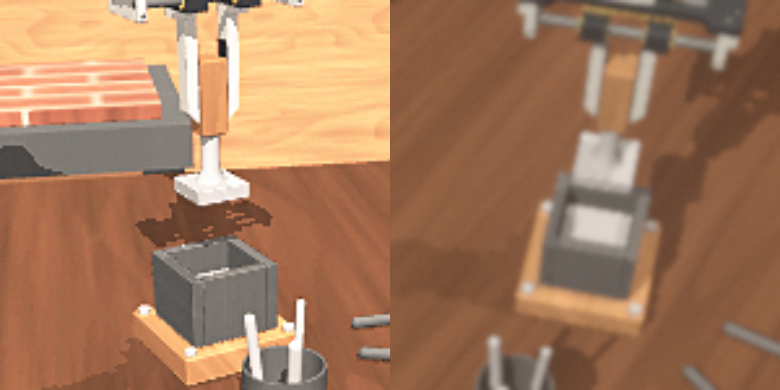

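Request:
{"api": "drive_tool", "payload": {"motion": "0.05 0 0 0 0 0;0.14 0 0 0 0 0;0.22 0 0 0 0 0;0.26 0 0 0 0 0;0.27 0 0 0 0 0;0.27 0 0 0 0 0;0.27 0 0 0 0 0;0.27 0 0 0 0 0;0.27 0 0 0 0 0;0.27 0 0 0 0 0"}}

```text
clock: 28.85
eef_pos: [0.5926, 0.1307, 0.2485]
tcp_rot: [0.577, -0.577, 0.409, -0.409]
ft_force: [-0.6, 0.2, -4.1]
finger_gap: 0.028
```

Run:
```python
from h import *
from station import manip
s=manip.sense();print(s["clock"],s["eef_pos"],yawof(s))
print(move(s,[.4836,-.1839,.25],19.3))
f=manip.grab_frame("wrist");pickle.dump(f,open("wrist10.pkl","wb"));cv2.imwrite("pics/w10.png",cv2.resize(f["image"][30:190,220:420,::-1],None,fx=3.5,fy=3.5,interpolation=cv2.INTER_CUBIC))
```

```text
28.85 [0.5926284  0.1306881  0.24851618] 19.391233703366872
(array([ 0.8685, -0.0051, -0.691 ]), array([ 0.    ,  0.001 , -0.0001]), 'dist', np.float64(0.3329), 'deg', np.float64(0.09))
```

View pics/w10.png

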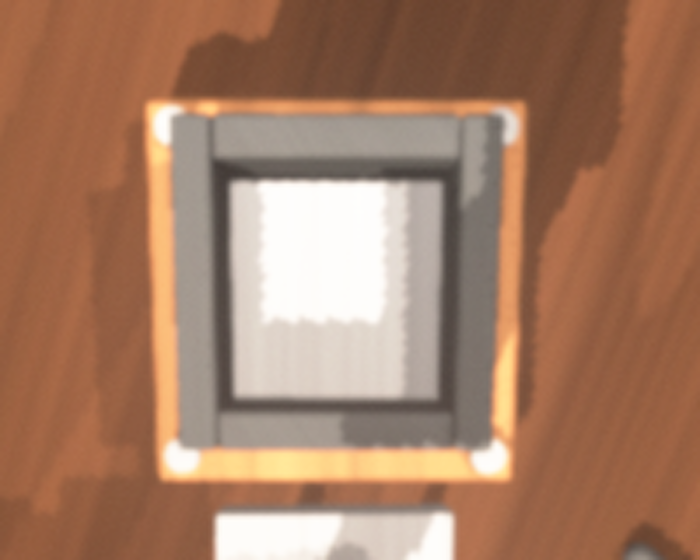

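Plate now sits square and level well below the rim (crop corners 231,182 to 440,400). On to the rest.

Request:
{"api": "drive_tool", "payload": {"motion": "0.06 0 -0.05 0 0 0;0.15 0 -0.12 0 0 0;0.25 0 -0.2 0 0 0;0.35 0 -0.28 0 0 0;0.45 0 -0.36 0 0 0;0.55 0 -0.44 0 0 0;0.65 0 -0.52 0 0 0;0.75 0 -0.6 0 0 0;0.83 0 -0.66 0 0 0;0.87 0 -0.69 0 0 0"}}

```text
clock: 29.9
eef_pos: [0.4825, -0.1884, 0.249]
tcp_rot: [-0.575, 0.576, -0.41, 0.411]
ft_force: [-0.1, 0.2, -3.5]
finger_gap: 0.0279
```

Request:
{"api": "drive_tool", "payload": {"motion": "0 0 0 0 0 0;0 0 0 0 0 0;0 0 0 0 0 0;0 0.03 0 0 0 0;0 0.08 0 0 0 0;0 0.14 0 0 0 0;0 0.2 0 0 0 0;0 0.26 0 0 0 0;0 0.3 0 0 0 0;0 0.32 0 0 0 0"}}

```text
clock: 30.9
eef_pos: [0.4834, -0.1839, 0.1511]
tcp_rot: [-0.577, 0.577, -0.409, 0.408]
ft_force: [0.3, -0.4, -4.2]
finger_gap: 0.0279
```

Run:
```python
from h import *
from station import manip
s=manip.sense();print(s["clock"],s["eef_pos"],yawof(s))
print(move(s,[.4836,-.1839,.0915],19.3))
f=manip.grab_frame("wrist");pickle.dump(f,open("wrist11.pkl","wb"));a=cv2.resize(f["image"][100:260,220:420,::-1],None,fx=2,fy=2,interpolation=cv2.INTER_CUBIC)
f=manip.grab_frame("side");b=cv2.resize(f["image"][190:350,210:370,::-1],None,fx=2,fy=2)
cv2.imwrite("pics/w11.png",np.hstack([a,b]))
```

```text
30.9 [ 0.48342154 -0.183914    0.1511075 ] 19.38656820041169
(array([0.0004, 0.1987, 0.0009]), array([ 0.001 ,  0.001 , -0.0009]), 'dist', np.float64(0.0596), 'deg', np.float64(0.15))
```

View pics/w11.png

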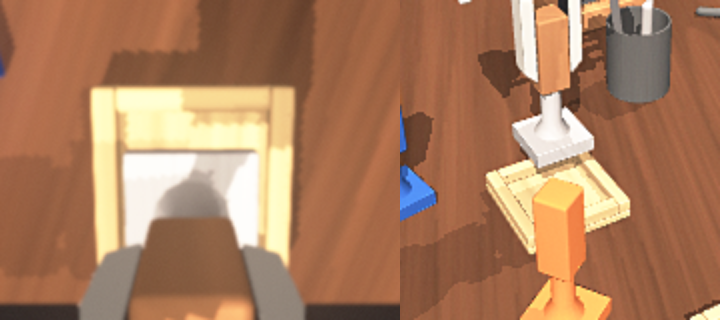

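Request:
{"api": "drive_tool", "payload": {"motion": "0 0.03 0 0 0 0;0 0.06 0 0 0 0;0 0.09 0 0 0 0;0 0.12 0 0 0 0;0 0.15 0 0 0 0;0 0.17 0 0 0 0;0 0.18 0 0 0 0;0 0.19 0 0 0 0;0 0.19 0 0 0 0;0 0.19 0 0 0 0"}}

```text
clock: 32.0
eef_pos: [0.484, -0.1849, 0.0957]
tcp_rot: [0.577, -0.577, 0.409, -0.409]
ft_force: [-0.1, -0.2, -4.1]
finger_gap: 0.0276
```

Request:
{"api": "drive_tool", "payload": {"motion": "0 0.002 0 0 0 0;0 0.004 0 0 0 0;0 0.005 0 0 0 0;0 0.005 0 0 0 0;0 0.005 0 0 0 0;0 0.005 0 0 0 0;0 0.005 0 0 0 0;0 0.005 0 0 0 0;0 0.005 0 0 0 0;0 0.005 0 0 0 0"}}

```text
clock: 33.0
eef_pos: [0.4838, -0.1848, 0.094]
tcp_rot: [-0.577, 0.577, -0.409, 0.409]
ft_force: [-0.9, 0.5, -4.9]
finger_gap: 0.0279
```

Request:
{"api": "drive_tool", "payload": {"motion": "0 0.002 0 0 0 0;0 0.004 0 0 0 0;0 0.006 0 0 0 0;0 0.008 0 0 0 0;0 0.009 0 0 0 0;0 0.009 0 0 0 0;0 0.009 0 0 0 0;0 0.009 0 0 0 0;0 0.009 0 0 0 0;0 0.009 0 0 0 0"}}

```text
clock: 34.0
eef_pos: [0.4839, -0.1848, 0.0913]
tcp_rot: [0.577, -0.577, 0.409, -0.409]
ft_force: [-0.3, 0.2, -2.9]
finger_gap: 0.028
```

Request:
{"api": "drive_tool", "payload": {"motion": "0 0.001 0 0 0 0;0 0.002 0 0 0 0;0 0.003 0 0 0 0;0 0.003 0 0 0 0;0 0.003 0 0 0 0;0 0.003 0 0 0 0;0 0.003 0 0 0 0;0 0.003 0 0 0 0;0 0.003 0 0 0 0;0 0.003 0 0 0 0"}}

```text
clock: 35.0
eef_pos: [0.4839, -0.1848, 0.0905]
tcp_rot: [0.577, -0.577, 0.409, -0.409]
ft_force: [-0.5, -0.7, -2.6]
finger_gap: 0.0279
```

Request:
{"api": "drive_tool", "payload": {"motion": "0 0.001 0 0 0 0;0 0.002 0 0 0 0;0 0.003 0 0 0 0;0 0.003 0 0 0 0;0 0.003 0 0 0 0;0 0.003 0 0 0 0;0 0.003 0 0 0 0;0 0.003 0 0 0 0;0 0.003 0 0 0 0;0 0.003 0 0 0 0"}}

```text
clock: 36.0
eef_pos: [0.4838, -0.1849, 0.0904]
tcp_rot: [0.577, -0.577, 0.409, -0.409]
ft_force: [-3.2, 1.4, 8.1]
finger_gap: 0.0278
```

Run:
```python
from h import *
from station import manip
s=manip.sense();print(s["clock"],s["eef_pos"],yawof(s),s["ft_force"])
f=manip.grab_frame("side");b=cv2.resize(f["image"][180:340,210:370,::-1],None,fx=3.5,fy=3.5)
cv2.imwrite("pics/w12.png",b)
```

```text
36.0 [ 0.48382325 -0.18485259  0.09041155] 19.32046753414745 [-3.15976767  1.35713359  8.13545505]
```

View pics/w12.png

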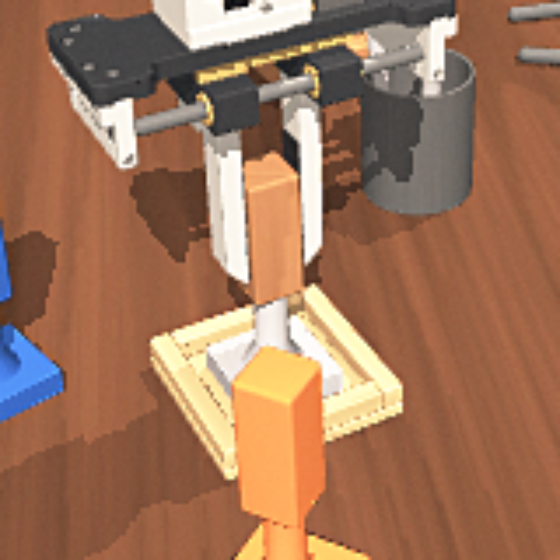

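Foot is seated within the rest pocket (crop 275,370), with a push of 12 N on its floor. I'll ease off, then open.

Request:
{"api": "drive_tool", "payload": {"motion": "0 -0.002 0 0 0 0;0 -0.003 0 0 0 0;0 -0.003 0 0 0 0;0 -0.003 0 0 0 0;0 -0.003 0 0 0 0;0 -0.003 0 0 0 0;0 -0.003 0 0 0 0;0 -0.003 0 0 0 0;0 -0.003 0 0 0 0;0 -0.003 0 0 0 0"}}

```text
clock: 37.05
eef_pos: [0.4839, -0.1848, 0.0905]
tcp_rot: [0.577, -0.577, 0.409, -0.409]
ft_force: [-2.2, 1.3, 1.6]
finger_gap: 0.028
```

Request:
{"api": "drive_tool", "payload": {"motion": "0 0 0 0 0 0;0 0 0 0 0 0;0 0 0 0 0 0;0 0 0 0 0 0;0 0 0 0 0 0;0 0 0 0 0 0;0 0 0 0 0 0;0 0 0 0 0 0;0 0 0 0 0 0;0 0 0 0 0 0", "fingers": 0}}

```text
clock: 38.05
eef_pos: [0.4838, -0.1848, 0.0904]
tcp_rot: [-0.577, 0.577, -0.409, 0.409]
ft_force: [-0.4, 0.8, 0.2]
finger_gap: 0.0937
```

Request:
{"api": "drive_tool", "payload": {"motion": "0 -0.03 0 0 0 0;0 -0.08 0 0 0 0;0 -0.14 0 0 0 0;0 -0.22 0 0 0 0;0 -0.3 0 0 0 0;0 -0.38 0 0 0 0;0 -0.46 0 0 0 0;0 -0.52 0 0 0 0;0 -0.56 0 0 0 0;0 -0.58 0 0 0 0"}}

```text
clock: 39.05
eef_pos: [0.4842, -0.185, 0.2658]
tcp_rot: [0.577, -0.577, 0.408, -0.41]
ft_force: [-0.4, -0.2, 0.5]
finger_gap: 0.0941
```

Request:
{"api": "drive_tool", "payload": {"motion": "0.06 0 0 0 0 0;0.12 0 0 0 0 0;0.17 0 0 0 0 0;0.18 0 0 0 0 0;0.18 0 0 0 0 0;0.18 0 0 0 0 0;0.18 0 0 0 0 0;0.18 0 0 0 0 0;0.18 0 0 0 0 0;0.18 0 0 0 0 0"}}

```text
clock: 40.05
eef_pos: [0.5018, -0.2355, 0.2645]
tcp_rot: [0.577, -0.577, 0.409, -0.409]
ft_force: [-0.7, -0.5, 0.1]
finger_gap: 0.0938
```

Run:
```python
from h import *
from station import manip
s=manip.sense();print(s["clock"],s["eef_pos"],s["ft_force"],s["finger_gap"])
f=manip.grab_frame("wrist");pickle.dump(f,open("wrist13.pkl","wb"));cv2.imwrite("pics/w13.png",cv2.resize(f["image"][40:240,200:440,::-1],None,fx=3,fy=3,interpolation=cv2.INTER_CUBIC))
f=manip.grab_frame("side");cv2.imwrite("pics/s13.png",f["image"][:,:,::-1])
f=manip.grab_frame("scene");pickle.dump(f,open("scene13.pkl","wb"));cv2.imwrite("pics/sc13.png",f["image"][:,:,::-1])
```

```text
40.05 [ 0.50176077 -0.23549947  0.26450919] [-0.69647581 -0.48125396  0.08905468] 0.09382658207687863
```

View pics/w13.png

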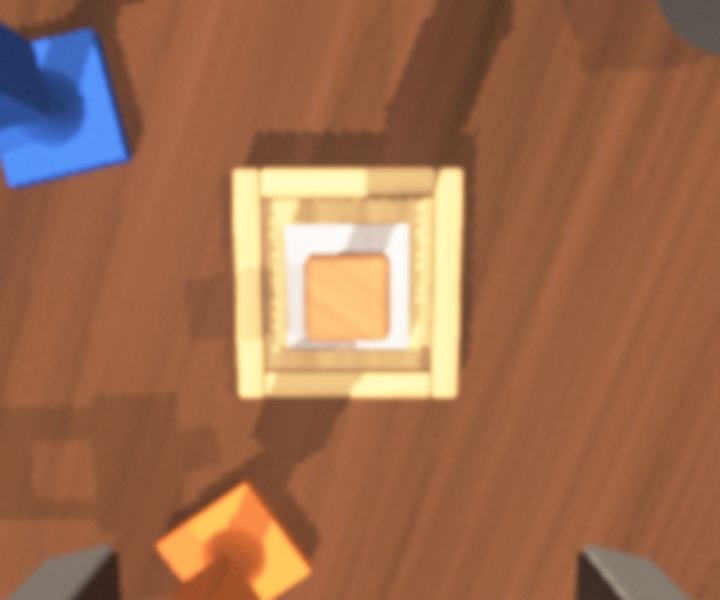

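View pics/s13.png

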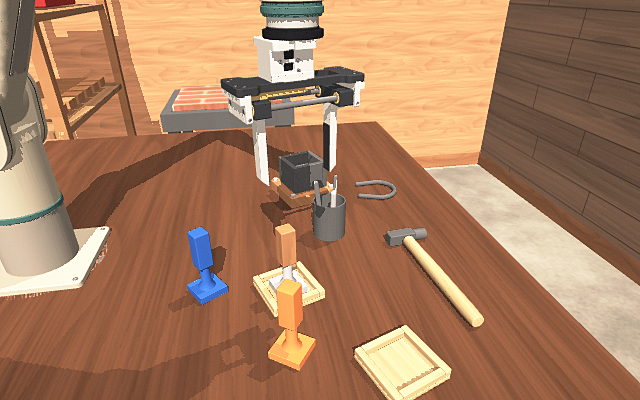

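View pics/sc13.png

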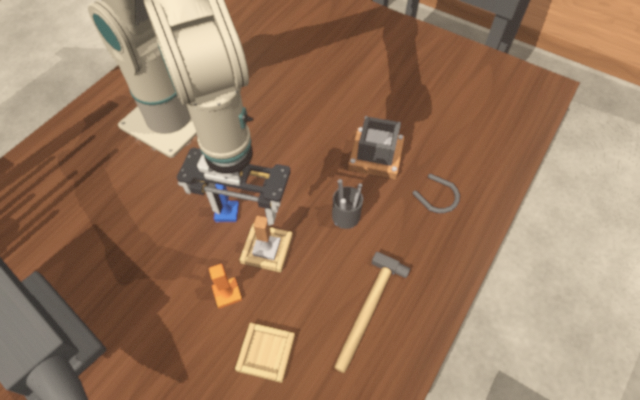

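The tamper stands upright and centred in its rest (crop 347,290). The can, hammer and horseshoe are at their starting pixels, and the gripper is open and clear.

```bash
python3 -c "
from station import manip
print(manip.job_done())"
```

```text
the job is handed in; nothing more can be done
None
```

The job is done and handed in at about 40 s of the 72 s allowed. No verdict was reported.

**Pressing:** I took the steel-footed tamper from the rest nearest the base and lowered it centred into the die pot. The plate began to resist with its face about 16–22 mm below the rim. The seat gave way at about 10–11 N, and the plate bottomed out about 30.6 mm below the rim. I held it there for just over 2 s at about 20–21.5 N, which includes the tamper's own weight of about 4.3 N. No force reading came near 30 N, but I only saw readings at the end of each move.

**Last checks:**
- **Plate:** the wrist picture taken after lifting showed it square and level in the pot.
- **Tamper:** it stands upright and centred in its rest, with the gripper open and clear.
- **Bystanders:** the can of punches, the hammer and the horseshoe are where they started in the pictures.

**Irregularities:** a sideways force of about 3.5 N built up during the hold, with tool tilt below 0.1°. When I set the tamper down, I pressed it into the rest floor with about 12 N and eased off before letting go.

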